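# Function-test a load cell: zero, load, store

## Robot

A 6-joint arm with a two-finger parallel gripper is mounted at the origin on the work surface. World frame = base frame: x ahead of the robot, y to its left, z up, the work surface at z = 0. Lengths are in m, angles in rad, forces in N, time in s.
With the tool pointing down it reaches from about 0.375 to 0.9 m from the base axis. Payload 3.1 kg.
Tool frame: the origin (TCP) lies on the centre line of the jaws, within the pads' length; the fingertips stand 22 mm ahead of it and the grasp point (between the pads) lies 3 mm ahead of it; z points along the fingers, y is the line along which they close (so a half turn about z gives the same grasp; the last joint's range is limited). The gripper opens to 85 mm and grips with 20 to 120 N. Pads are 22 mm wide; open, the fingers measure 114 mm over their backs; the gripper's body (76 mm by 85 mm) begins 54 mm behind the grasp point. The pads swing forward as they close: fully open they stand 13 mm farther back than shut.
Start: joints at [-0.178, 0.527, 1.433, -0, 1.181, -0.178], TCP at [0.625, 0, 0.253] pointing down, gripper open.
Joint ranges: [-3.08, 3.08], [-0.75, 2.2], [0.22, 2.44], [-1.43, 4.57], [0, 2.65], [-2.85, 2.85]. Speed limits (rad/s): [2.79, 2.79, 3.14, 3.14, 3.14, 3.14].

## Interface

Orientations are given as a unit quaternion [x, y, z, w].
In Python, from station import manip, vision, monitor, sign_off gives the robot as it stands (manip), with the cameras (vision), the job as plain functions and the readings (monitor).
- The arm moves only by the tool drive_effector, called after ">>>" as name([rows], argument=value, ...), one row to a line, values as JSON. Schema: {"type":"object","properties":{"increments":{"type":"array","items":{"type":"array","items":{"type":"array","items":{"type":"number"},"minItems":5,"maxItems":5},"minItems":1,"maxItems":20},"minItems":1,"maxItems":1},"grip_n":{"type":"number"},"only":{"type":"string"},"quiet":{"type":"boolean"},"lines":{"type":"string"}},"required":["increments"],"additionalProperties":false}. increments is a list that holds a single list of rows (three levels of brackets), with 1 to 20 rows, each of 5 numbers: dx, dy, dz in parts of the range, where 1.0 means 0.75 m, then a turn about the tool's z in fractions of the full range, 1 being pi rad, then the opening from 0.0 (shut) to 1.0 (fully open); each row is the pose to reach, as a shift and turn from the pose commanded when the call began, along the tool's axes at that moment; what a row does not reach only later rows make up. A row lasts 1/10 s, in which the tool goes at most 0.05 m and 0.15 rad, less where a joint would pass 70% of its speed; a pose out of reach is approached as far as the arm can. The fingers move at their own pace and stop on an object; grip_n is the grip in N (left out, the last holds). Time passes only in rows, so rows that do not move let the fingers close. The tool returns the time, the measured TCP pose, the force, the opening and the grip force at its end. only (a regular expression) keeps the lines of the reply that match it, lines (a string "A,B") keeps lines A to B, and quiet returns only ok. Shift and turn numbers lie between -1 and 1, and a call with a number outside is refused. Input that does not fit is refused with a message, and nothing moves.
- monitor.sense(): the state, without advancing time (a new reading comes with each control period).
- vision.snapshot(name): name is "scene" or "side" or "wrist"; returns a dict with "pixels" (420x560x3 uint8, red, green, blue), "range_z" (420x560 float32, m along the optical axis (not along the pixel's ray), 0 where there is no reading), "fov_y" (degrees; the focal length in pixels is half the picture's height over the tangent of half this angle, whatever the lens; pixels are square), "cx", "cy" (the principal point, pixels), "R" (3x3) and "t" (3): a world point X has camera coordinates R X + t; the wrist camera has in their place "hand_eye" (4x4, takes a point from camera to tool coordinates, whose origin is the TCP and whose axes are the flange's). Camera axes: x right, y down, z forward; pixel columns grow to the right and rows downward; lengths in m; the calibration is good to about 2 mm. A picture is of the moment at which its call begins: read the wrist's pose just before it.
- sign_off(): hands the job in; it is judged then, once.
The state is a dict: "t": time; "q": joint angles; "qd": joint speeds; "tau": joint torques, N m; "tcp_pos": TCP position; "tool_rot": TCP orientation; "force": force on the tool from outside, world axes, zero at the start; "ft_torque": the same for the moment, N m; "finger_gap": opening from 0.0 (shut) to 1.0 (fully open); "gripper_force": force on a finger pad.
Only numpy, scipy, OpenCV 4.12 (cv2) and the standard library are available. Lean on these libraries where they do the work, as an engineer would, in place of code of your own. Each camera call takes 0.05 s, during which the arm holds its last target. There are 200 camera calls.

## Task

Function-test the load cell lying in the sprung nest, using only the closed fingertips and in this order: press the round key on the indicator fully down and let it up, then push down on the round steel pad at the end of that load cell until the nest is fully down and let it come back up, then press the long key fully down and let it up. Press one thing at a time, do not press the square key, do not lift the cell or take it out of its nest, and leave the jar, the reel and the spare cell where they are.

Things in the scene. Friction and masses are not known exactly. Their poses are not given: they have to be found in the camera images.
- console: grey weighing-indicator box fixed to the bench, 150 (x) x 225 (y) x 45 mm high, a dark display along the far (+x) edge of its top. Origin: centre of its underside, on the bench. It may stand on the robot's left or right, turned up to 0.3 rad. Three key units stand on its top in a row along its y, 65 mm apart, in any order
- zero_unit: black base plate 64 x 46 x 8 mm that carries the ROUND white key (zero). Fixed on top of the console. Origin: centre of the plate's underside, 45 mm above the bench; same yaw as the console
- square_unit: the like base plate of the SQUARE white key, which is not to be pressed. Origin: centre of the plate's underside, 45 mm above the bench
- store_unit: the like base plate of the LONG white key (store). Origin: centre of the plate's underside, 45 mm above the bench
- zero_top (a point): centre of the top face of the round key, 26 mm diameter; 63 mm above the bench when up (10 mm above its base plate); moves with the key
- square_top (a point): centre of the top face of the square key, 24 x 24 mm; 63 mm above the bench when up
- store_top (a point): centre of the top face of the long key, 52 mm (console x) x 22 mm (console y); 63 mm above the bench when up
- zero_key (a joint): how far the round key is pressed straight down: 0 up, 0.006 m fully down. It springs back up; starts to move at about 1.2 N, fully down at 4 N; counts as pressed beyond 0.004 m
- square_key (a joint): the same for the square key: 0 up, 0.006 m fully down
- store_key (a joint): the same for the long key: 0 up, 0.006 m fully down, 1.2 to 4 N, springs back, counts as pressed beyond 0.004 m
- rig: dark steel test rig fixed to the bench, block 100 (x) x 190 (y) x 30 mm high, with a sprung black nest above it. Origin: centre of its underside, on the bench. Stands on the other side from the console, turned up to 0.4 rad
- nest (a joint): how far the sprung nest (black tray 46 x 146 mm, rims standing 8 mm above its floor, floor 50 mm above the bench when up) is pushed straight down: 0 up, 0.010 m fully down on its stop. Springs back up with the cell on it. Pushing it down takes about 5 N to start and 13 N at the stop; counts as fully down beyond 0.008 m
- cell: the load cell under test: loose aluminium bar 30 x 130 x 25 mm, about 0.26 kg, lying in the nest with 2 mm play, long axis along its y, which runs along the rig's y. Origin: centre of its underside, 50 mm above the bench when the nest is up. Gauge strip in the middle of its top, four screw holes at the -y end
- cell_pad (a point): centre of the top of the round steel loading pad (24 mm diameter, 4 mm high) on the cell's top at its +y end, 45 mm from the middle; 79 mm above the bench when the nest is up, 69 mm when fully down
- jar: loose flux jar, amber glass with black cap, 44 mm diameter, 60 mm high, standing between console and rig. Origin: centre of its underside
- reel: loose aluminium wire reel standing on its flange, 60 mm diameter, 44 mm high, beyond the work. Origin: centre of its underside
- spare_cell: another load cell of the same kind (30 x 130 x 25 mm) lying loose on the bench itself beyond the work; not the one to test. Origin: centre of its underside

How it is judged:
By the outcome, as a careful person would: the job done as asked, in the order asked, and still so for the second after the job is handed in, with the robot touching nothing.
It also fails if it takes over 48 s, if anything falls off the work surface, if the arm or the gripper's body presses on something with over 40 N, if the wrist force passes 120 N, or if a joint passes its speed limit or range.

## Working session

There is one attempt and no reset: what is moved stays moved. The work goes in short steps, Python scripts to look and compute and a tool call to move; the robot and the scene stay as the last step left them, time stands still between calls to the robot, and variables do not carry over. Pictures are saved under pics/ and viewed, at most 10 in all, crops included, and the job is handed in when it is done.

```bash
ls; mkdir -p pics
```

Create h.py:
```python
import numpy as np, cv2
from station import manip, vision, monitor, sign_off
from scipy.spatial.transform import Rotation as Ro
def snap(n):
    s=monitor.sense(); d=vision.snapshot(n)
    p=d["pixels"]; h,w=p.shape[:2]; f=h/2/np.tan(np.radians(d["fov_y"])/2)
    z=d["range_z"]; v,u=np.mgrid[:h,:w]
    C=np.stack([(u-d["cx"])/f*z,(v-d["cy"])/f*z,z],-1)
    if "hand_eye" in d:
        T=d["hand_eye"]; X=C@T[:3,:3].T+T[:3,3]
        r=s["tool_rot"]; R=Ro.from_quat(r).as_matrix() if np.size(r)==4 else np.array(r)
        W=X@R.T+s["tcp_pos"]
    else: W=(C-d["t"])@d["R"]
    W[z==0]=np.nan
    return p,W
def save(n,p): cv2.imwrite(n,p[:,:,::-1])
```

Run:
```python
from h import *
for n in("scene","side","wrist"):
    p,W=snap(n); save(f"pics/{n}.png",p); np.savez(f"{n}.npz",p=p,W=W)
s=monitor.sense(); print(s["tool_rot"],s["tcp_pos"],s["t"],s["force"])
```

```text
pics
station.py
[ 7.07099376e-01  7.07113703e-01 -4.75107354e-04 -6.76208641e-04] [6.24500136e-01 1.19834821e-04 2.52567913e-01] 0.15 [-0.48457951 -0.2949456  -0.20001523]
```

View pics/scene.png

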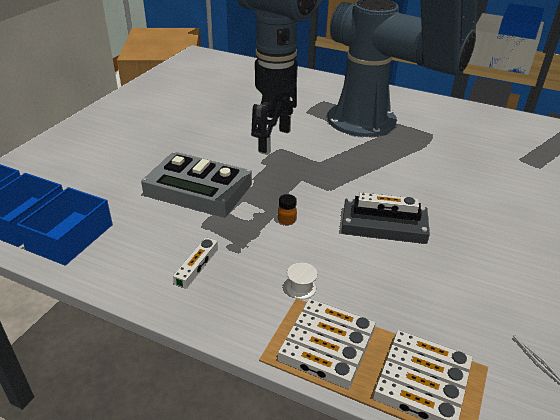

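View pics/side.png

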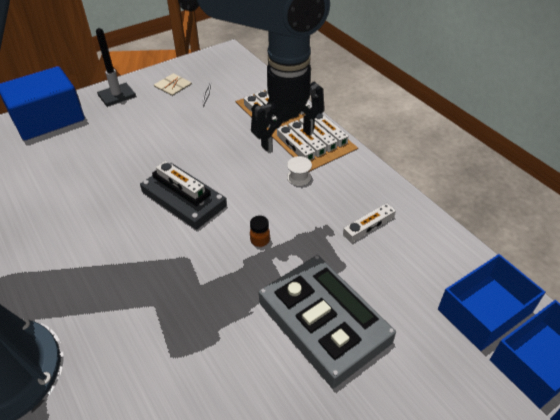

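The console is on the robot's right (−y). In the side view its keys are round (294,288), long (316,313) and square (340,337); in the scene view they are (225,173), (202,168) and (180,160). The rig is on the left (+y), with the pad at about side (166,168) and scene (416,202).

Run:
```python
from h import *
for n,bx in (("scene",dict(con=(140,255,145,215),cell=(340,432,185,245))),("side",dict(con=(255,400,255,385),cell=(138,230,155,228)))):
    d=np.load(n+".npz");p=d["p"].astype(int);W=d["W"]
    for k,(a,b,c,e) in bx.items():
        q=p[c:e,a:b];w=W[c:e,a:b];br=q.min(2)
        if k=="con":
            m=((br>140)&(w[...,2]>.055)&(w[...,2]<.075)).astype(np.uint8)
            N,L,st,ce=cv2.connectedComponentsWithStats(m)
            for i in range(1,N):
                if st[i,4]>20:
                    P=w[L==i]; print(n,"key",ce[i]+[a,c],st[i,4],np.median(P,0).round(4),P[:,:2].mean(0).round(4))
            m=(abs(w[...,2]-.045)<.004).astype(np.uint8)
        else:
            m=(w[...,2]>.068).astype(np.uint8)
            P=w[m>0];print(n,"cell top",len(P),cv2.minAreaRect(P[:,:2].astype(np.float32)),np.median(P,0).round(4))
            m2=(m>0)&(q.max(2)<90)
            N,L,st,ce=cv2.connectedComponentsWithStats(m2.astype(np.uint8))
            for i in range(1,N):
                if st[i,4]>12:
                    P=w[L==i];print("  dark",ce[i]+[a,c],st[i,4],np.median(P,0).round(4),((P.min(0)+P.max(0))/2).round(4))
            m=(abs(w[...,2]-.03)<.004).astype(np.uint8)
        P=w[m>0];print(n,k,"body",cv2.minAreaRect(P[:,:2].astype(np.float32)))
s=np.load("scene.npz")["p"][130:260,130:440];t=np.load("side.npz")["p"][140:390,130:400]
save("pics/c.png",cv2.resize(s,None,fx=2.5,fy=2.5,interpolation=2)); save("pics/d.png",cv2.resize(t,None,fx=2.3,fy=2.3,interpolation=2))
```

```text
scene key [177.63829787 158.72340426] 47 [ 0.5238 -0.309   0.0623] [ 0.5247 -0.3081]
scene key [200.64646465 164.53535354] 99 [ 0.5214 -0.2437  0.0625] [ 0.5216 -0.2438]
scene key [224.72340426 170.36170213] 47 [ 0.518  -0.1786  0.0627] [ 0.5174 -0.179 ]
scene con body ((0.5431427359580994, -0.24209007620811462), (0.1552126258611679, 0.2274656444787979), 2.654438018798828)
scene cell top 622 ((0.47250571846961975, 0.20884060859680176), (0.036469705402851105, 0.1306561529636383), 15.749592781066895) [0.4746 0.2117 0.0749]
  dark [408.90322581 200.30645161] 62 [0.4613 0.2516 0.0788] [0.4591 0.2519 0.0783]
scene cell body ((0.4732925593852997, 0.20997358858585358), (0.10358382016420364, 0.1905696541070938), 16.3796329498291)
side key [294.21296296 287.60185185] 108 [ 0.5167 -0.1811  0.0619] [ 0.5167 -0.1811]
side key [316.08214286 311.21785714] 280 [ 0.5202 -0.2456  0.062 ] [ 0.52  -0.246]
side key [339.93421053 336.55263158] 152 [ 0.5232 -0.311   0.0618] [ 0.5236 -0.3109]
side con body ((0.5413702726364136, -0.24534155428409576), (0.15114152431488037, 0.22558628022670746), 2.867281198501587)
side cell top 587 ((0.471198171377182, 0.20667222142219543), (0.03275486081838608, 0.1347685009241104), 16.28957748413086) [0.4705 0.2018 0.0739]
  dark [165.7755102  166.51020408] 49 [0.4585 0.2485 0.0778] [0.4584 0.2506 0.0775]
side cell body ((0.4711693525314331, 0.20560693740844727), (0.10166651010513306, 0.1916239857673645), 15.780818939208984)
```

View pics/d.png

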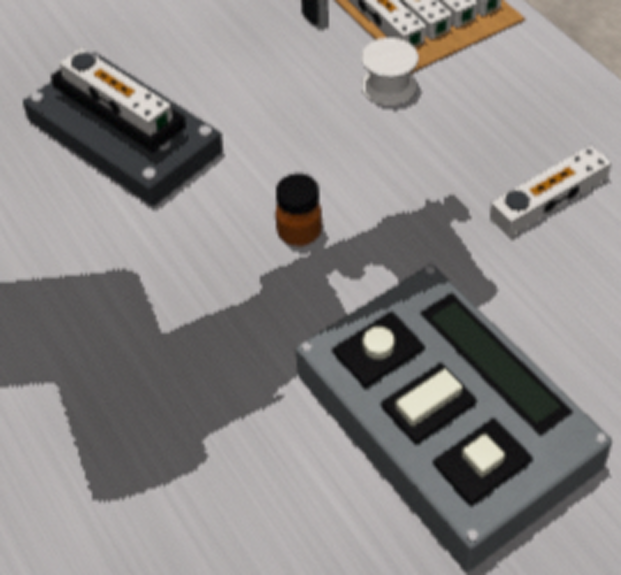

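View pics/wrist.png

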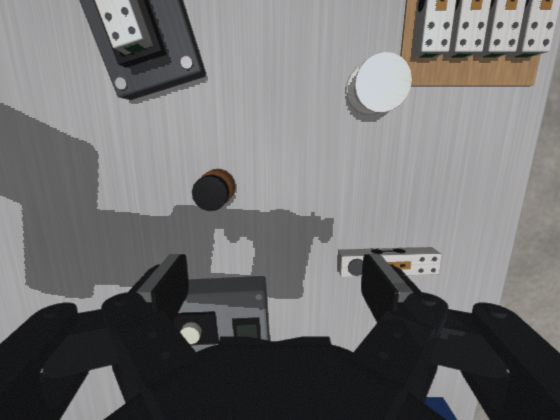

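Pad, keys and console agree in both views to about 2 mm: round key (0.517, −0.180, 0.0625), long key (0.5205, −0.245), pad (0.459, 0.251, 0.0785). The pad also matches the cell centre plus 45 mm. Tool x is world y, tool y is world x, and tool z points down. Next I shut the fingers and hover over the round key.

The manual's scale: shifts go in shares of 0.75 m and turns go in shares of pi rad. Converting my numbers, -0.18 m / 0.75 = -0.24, 0.128 m / 0.75 = 0.1707.

>>> drive_effector([
  [[-0.12,-0.072,0.04,0,0],[-0.12,-0.072,0.04,0,0],[-0.12,-0.072,0.04,0,0],[-0.24,-0.144,0.12,0,0],[-0.24,-0.144,0.1707,0,0],[-0.24,-0.144,0.1707,0,0],[-0.24,-0.144,0.1707,0,0],[-0.24,-0.144,0.1707,0,0],[-0.24,-0.144,0.1707,0,0],[-0.24,-0.144,0.1707,0,0]],
])

```text
t: 1.15
tcp_pos: [0.5185, -0.1794, 0.1267]
tool_rot: [0.707, 0.708, 0.001, 0.002]
force: [0.4, -0.3, -0.4]
finger_gap: -0.003
gripper_force: 0.0
```

Run:
```python
from h import *
p,W=snap("side"); save("pics/s2.png",p); p,W2=snap("wrist"); q=np.load("side.npz")
save("pics/s2c.png",np.hstack([cv2.resize(snap("side")[0][180:390,220:410],None,fx=2,fy=2),cv2.resize(p,None,fx=.7,fy=.7)[:, :].copy() if 0 else cv2.resize(p,(400,420))]))
s=monitor.sense();print(s["tcp_pos"],s["tool_rot"],s["force"],s["finger_gap"],s["t"])
```

```text
[ 0.51787903 -0.17940398  0.12633079] [7.06570929e-01 7.07641433e-01 2.95055317e-04 1.01862376e-03] [ 0.35626603 -1.0326186  -0.11609214] 0.0020857911142353365 1.3
```

View pics/s2c.png

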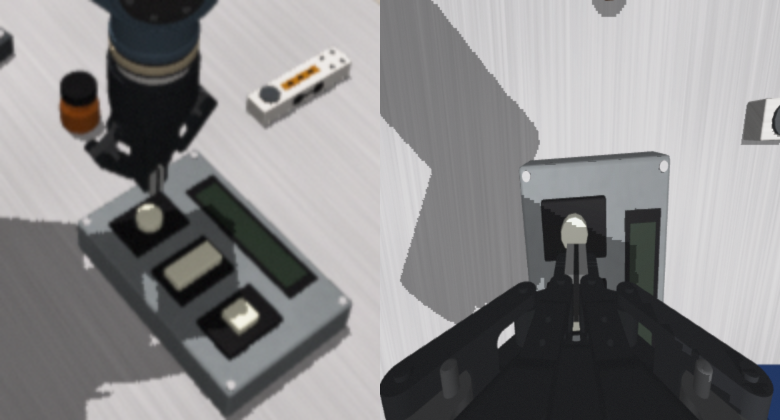

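Closed tips are centred above the round key at (150,215) in the left crop, with nothing else in the way. Now press.

To row units: 0.047 m / 0.75 = 0.0627, 0.045 m / 0.75 = 0.06.

>>> drive_effector([
  [[0,0,0.0333,0,0],[0,0,0.0467,0,0],[0,0,0.0507,0,0],[0,0,0.0547,0,0],[0,0,0.0573,0,0],[0,0,0.06,0,0],[0,0,0.0627,0,0],[0,0,0.0627,0,0],[0,0,0.0627,0,0],[0,0,0.0627,0,0]],
])

```text
t: 2.3
tcp_pos: [0.517, -0.1798, 0.0791]
tool_rot: [0.707, 0.707, 0.0, 0.0]
force: [-0.6, 1.7, 5.5]
finger_gap: -0.002
gripper_force: 3.0
```

To row units: 0.002 m / 0.75 = 0.0027, 0.001 m / 0.75 = 0.0013.

>>> drive_effector([
  [[0,0,0.0013,0,0],[0,0,0.0027,0,0],[0,0,0.0027,0,0],[0,0,0.0027,0,0]],
])

```text
t: 2.7
tcp_pos: [0.517, -0.1798, 0.0788]
tool_rot: [0.707, 0.707, 0.0, 0.0]
force: [-3.5, 2.9, 18.5]
finger_gap: 0.005
gripper_force: 9.2
```

18.5 N with z no longer moving, so the key is on its stop. Lift and move over to the pad.

To row units: 0.431 m / 0.75 = 0.5747, -0.058 m / 0.75 = -0.0773.

>>> drive_effector([
  [[0,0,-0.0133,0,0],[0,0,-0.0667,0,0],[0,0,-0.1333,0,0],[0,0,-0.1333,0,0],[0.0667,-0.0093,-0.1333,0,0],[0.1333,-0.0187,-0.1333,0,0],[0.2,-0.0267,-0.1333,0,0],[0.2667,-0.036,-0.1333,0,0],[0.3333,-0.0453,-0.1333,0,0],[0.4,-0.0547,-0.1333,0,0],[0.4667,-0.064,-0.1333,0,0],[0.5333,-0.072,-0.1333,0,0],[0.5747,-0.0773,-0.1333,0,0],[0.5747,-0.0773,-0.1333,0,0],[0.5747,-0.0773,-0.0667,0,0],[0.5747,-0.0773,-0.0667,0,0],[0.5747,-0.0773,-0.0667,0,0],[0.5747,-0.0773,-0.0667,0,0],[0.5747,-0.0773,-0.0667,0,0]],
])

```text
t: 4.6
tcp_pos: [0.4604, 0.2508, 0.1286]
tool_rot: [0.707, 0.707, 0.002, 0.001]
force: [-0.6, 1.0, -0.4]
finger_gap: -0.0
gripper_force: 0.0
```

Run:
```python
from h import *
p,W=snap("side"); a,_=snap("scene"); w,_=snap("wrist")
m=lambda x,s:cv2.resize(x,s)
k=W[275:300,282:306]; b=p[275:300,282:306].min(2)>130
print("round key up z",np.nanmedian(k[b],0))
save("pics/s3.png",np.hstack([m(p[100:240,110:250],(260,260)),m(a[140:250,325:435],(260,260)),m(w,(270,260))]))
```

```text
round key up z [ 0.51743915 -0.18059384  0.06182195]
```

View pics/s3.png

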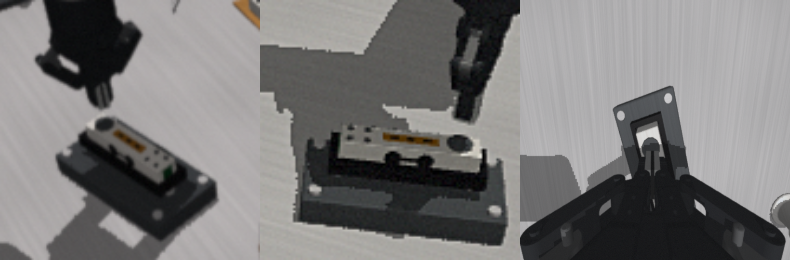

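The round key is back up (0.062). The closed tips stand right above the pad in all three views. Press the nest down.

To row units: 0.036 m / 0.75 = 0.048, 0.035 m / 0.75 = 0.0467.

>>> drive_effector([
  [[0,0,0.024,0,0],[0,0,0.0293,0,0],[0,0,0.0333,0,0],[0,0,0.036,0,0],[0,0,0.0387,0,0],[0,0,0.0413,0,0],[0,0,0.044,0,0],[0,0,0.0467,0,0],[0,0,0.048,0,0],[0,0,0.048,0,0],[0,0,0.048,0,0]],
])

```text
t: 5.85
tcp_pos: [0.459, 0.251, 0.0922]
tool_rot: [0.707, 0.707, 0.0, 0.0]
force: [-3.0, -0.7, 12.2]
finger_gap: 0.003
gripper_force: 6.2
```

To row units: 0.003 m / 0.75 = 0.004, 0.0025 m / 0.75 = 0.0033.

>>> drive_effector([
  [[0,0,0.002,0,0],[0,0,0.0033,0,0],[0,0,0.004,0,0],[0,0,0.004,0,0],[0,0,0.004,0,0]],
])

```text
t: 6.35
tcp_pos: [0.459, 0.2511, 0.0909]
tool_rot: [0.707, 0.707, 0.001, 0.001]
force: [-5.5, -3.1, 25.0]
finger_gap: 0.004
gripper_force: 12.6
```

25 N at tip height 0.069, so the nest is fully down. Let it up slowly, check the cell, and go over to the long key.

To row units: -0.095 m / 0.75 = -0.1267, -0.05 m / 0.75 = -0.0667.

>>> drive_effector([
  [[0,0,-0.004,0,0],[0,0,-0.008,0,0],[0,0,-0.012,0,0],[0,0,-0.016,0,0],[0,0,-0.0213,0,0],[0,0,-0.0667,0,0],[0,0,-0.1267,0,0],[0,0,-0.1267,0,0]],
])

```text
t: 7.15
tcp_pos: [0.4627, 0.2523, 0.1875]
tool_rot: [0.707, 0.707, 0.005, 0.003]
force: [1.6, -0.5, 0.5]
finger_gap: -0.001
gripper_force: 0.0
```

>>> drive_effector([
  [[-0.0667,0.008,0,0,0],[-0.1333,0.016,0,0,0],[-0.2,0.0253,0,0,0],[-0.2667,0.0333,0,0,0],[-0.3333,0.0413,0,0,0],[-0.4,0.0493,0,0,0],[-0.4667,0.0573,0,0,0],[-0.5333,0.0667,0,0,0],[-0.6,0.0747,0,0,0],[-0.6613,0.082,0,0,0],[-0.6613,0.082,0,0,0],[-0.6613,0.082,0.0267,0,0],[-0.6613,0.082,0.076,0,0],[-0.6613,0.082,0.076,0,0],[-0.6613,0.082,0.076,0,0],[-0.6613,0.082,0.076,0,0]],
])

```text
t: 8.75
tcp_pos: [0.5213, -0.245, 0.1265]
tool_rot: [0.707, 0.707, 0.0, 0.001]
force: [0.2, -0.1, -0.5]
finger_gap: 0.001
gripper_force: 0.0
```

Run:
```python
from h import *
p,W=snap("side"); a,_=snap("scene")
m=lambda x,s:cv2.resize(x,s)
w=W[155:228,138:230];P=w[w[...,2]>.068];print(len(P),cv2.minAreaRect(P[:,:2].astype(np.float32)),np.median(P,0))
save("pics/s4.png",np.hstack([m(p[140:390,130:400],(420,390)),m(a[130:260,130:440],(380,160*390//160))]))
```

```text
642 ((0.4485008716583252, 0.024129509925842285), (0.4951830506324768, 0.07513666152954102), 83.14017486572266) [0.46871565 0.19701096 0.07414723]
```

View pics/s4.png

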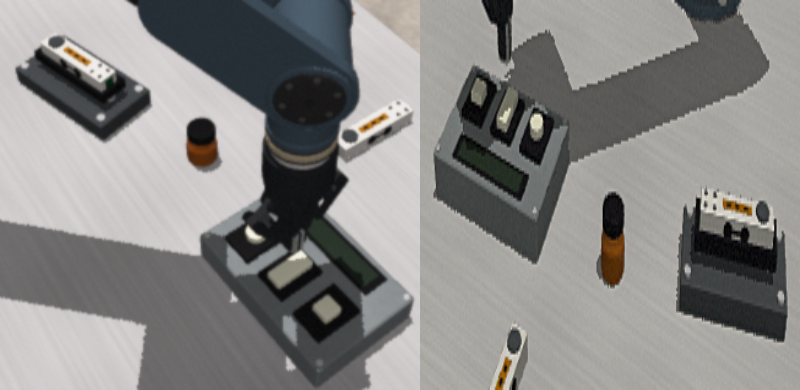

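The cell lies in its raised nest, top at 0.074 (the rectangle fit was thrown off by the arm in view). The jar and spare are untouched, and the tips are above the long key. Press it.

To row units: 0.049 m / 0.75 = 0.0653, 0.048 m / 0.75 = 0.064.

>>> drive_effector([
  [[0,0,0.0333,0,0],[0,0,0.0467,0,0],[0,0,0.0507,0,0],[0,0,0.0547,0,0],[0,0,0.0573,0,0],[0,0,0.06,0,0],[0,0,0.0627,0,0],[0,0,0.064,0,0],[0,0,0.0653,0,0],[0,0,0.0653,0,0],[0,0,0.0653,0,0]],
])

```text
t: 9.95
tcp_pos: [0.5207, -0.2451, 0.0788]
tool_rot: [0.707, 0.707, 0.0, 0.001]
force: [-4.7, 0.9, 16.4]
finger_gap: -0.001
gripper_force: 8.3
```

On the stop at 16 N. Release, lift clear, and check.

To row units: 0.24 m / 0.75 = 0.32, -0.17 m / 0.75 = -0.2267.

>>> drive_effector([
  [[0,0,-0.0133,0,0],[0,0,-0.0667,0,0],[0,0,-0.1333,0,0],[0,0,-0.2,0,0],[0.1333,0.0667,-0.2267,0,0],[0.1333,0.0667,-0.2267,0,0],[0.2,0.1067,-0.2267,0,0],[0.32,0.1333,-0.2267,0,0],[0.32,0.1333,-0.2267,0,0],[0.32,0.1333,-0.2267,0,0],[0.32,0.1333,-0.2267,0,0],[0.32,0.1333,-0.2267,0,0]],
])

```text
t: 11.15
tcp_pos: [0.6202, -0.0058, 0.2461]
tool_rot: [0.707, 0.707, -0.001, 0.0]
force: [-0.2, -0.2, -0.3]
finger_gap: 0.001
gripper_force: 0.0
```

Run:
```python
from h import *
d0=np.load("side.npz");p,W=snap("side")
for u,v in((294,288),(316,311),(340,337),(165,167),(185,182),(260,225),(300,165),(370,222)):
    s=np.s_[v-2:v+3,u-2:u+3];print((u,v),np.nanmedian(W[s].reshape(-1,3),0).round(4),np.nanmedian(d0["W"][s].reshape(-1,3),0).round(4))
save("pics/s5.png",p);print(monitor.sense()["force"])
```

```text
(294, 288) [ 0.5158 -0.1811  0.0614] [ 0.5157 -0.1815  0.0614]
(316, 311) [ 0.5199 -0.2451  0.062 ] [ 0.5203 -0.2451  0.0622]
(340, 337) [ 0.5231 -0.3114  0.0618] [ 0.5226 -0.3112  0.0625]
(165, 167) [0.4566 0.2491 0.0786] [0.4573 0.2482 0.0774]
(185, 182) [0.4736 0.1823 0.0731] [0.473  0.182  0.0747]
(260, 225) [ 0.5496 -0.0087  0.0587] [ 0.5492 -0.0095  0.059 ]
(300, 165) [0.7395 0.1132 0.0428] [0.7409 0.1123 0.0427]
(370, 222) [ 0.7706 -0.1098  0.0242] [ 0.7709 -0.1111  0.0244]
[ 0.35817181  0.55814756 -0.11502634]
```

View pics/s5.png

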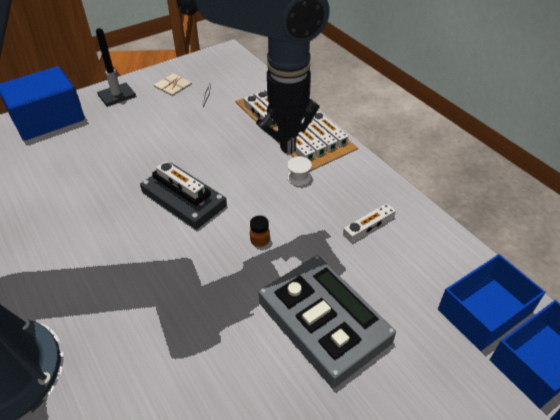

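The arm is clear. All three keys and the nest are up, and everything sits where it started.

```bash
python3 -c "from station import manip, vision, monitor, sign_off; print(sign_off())"
```

```text
the job is handed in; nothing more can be done
None
```

The job is handed in: I pressed the round key, then the nest (via the load cell pad), then the long key, each fully down and back up in that order within about 11 s; the square key was not pressed, and the cell, jar, reel and spare cell are where they started.

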